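# Restock the tins into their trays

### The arm

A 6-joint arm with a two-finger parallel gripper is mounted at the origin on the work surface. World frame = base frame: x ahead of the robot, y to its left, z up, the work surface at z = 0. Lengths are in m, angles in rad, forces in N, time in s.
With the tool pointing down it reaches from about 0.25 to 0.775 m from the base axis. Payload 8.9 kg.
Tool frame: the origin (TCP) lies at the very end of the fingers, on their centre line; the grasp point (between the pads) lies 19 mm behind it; z points along the fingers, y is the line along which they close (so a half turn about z gives the same grasp; the last joint's range is limited). The gripper opens to 85 mm and grips with 20 to 120 N. Pads are 22 mm wide; open, the fingers measure 114 mm over their backs; the gripper's body (76 mm by 85 mm) begins 54 mm behind the grasp point. The pads swing forward as they close: fully open they stand 13 mm farther back than shut.
Start: joints at [1.151, 0.291, -0.153, 1.127, 0, 1.431], TCP at [0.145, 0.504, 0.231] pointing down, gripper open.
Joint ranges: [-2.52, 2.52], [-0.91, 1.74], [-1.3, 1.37], [-1.96, 2.02], [-1.52, 1.47], [-3.14, 3.14]. Speed limits (rad/s): [2.22, 2.22, 2.79, 3.14, 3.14, 3.14].

### API

Orientations are given as a unit quaternion [w, x, y, z].
In Python, from workcell import r gives the robot as it stands.
- The arm moves only by the shell command python3 -m handwheel 'ROWS' [FORCE]. ROWS is JSON, a list of rows, each an object of numbers: "rx", "ry", "rz": the turn, a rotation vector about the world's x, y, z in units of 5 degrees (1.0 is 5 degrees); "dx", "dy", "dz": the shift along the world's x, y, z in units of 40 mm (1.0 is 40 mm); "grip": the opening, from 0 (shut) to 1 (fully open). In form: [{"rx": .., "ry": .., "rz": .., "dx": .., "dy": .., "dz": .., "grip": ..}, ...]. A call has 1 to 12 rows; each row shifts and turns the commanded pose from where the row before left it; what a row does not reach is not made up. A row lasts 1/10 s, in which the tool goes at most 50 mm and 8.59 degrees, less where a joint would pass 70% of its speed; a pose out of reach is approached as far as the arm can. A call is refused whole if a number of a shift passes 1 or a number of a turn 1, either way. A call with a gripper value outside its range is refused whole. The fingers move at their own pace and stop on an object; FORCE is the grip in N (left out, the last holds). Time passes only in rows, so rows that do not move let the fingers close. It gives the time, the measured TCP pose, the force, the opening and the grip force at its end, in the units of the state.
- r.observe(): the state, without advancing time (a new reading comes with each control period).
- r.snapshot(name): name is "scene" or "top"; returns the picture (384x512x3 uint8, red, green, blue); there is no depth.
- r.camera_info(name): a dict with "fx", "fy", "cx", "cy" (pixels), "k1" (the pictures are not rectified: a ray, as slopes to the right and down, at radius r is drawn at 1 + k1 r^2 times it, then the intrinsics apply), "R" (3x3) and "t" (3): a world point X has camera coordinates R X + t. Camera axes: x right, y down, z forward; pixel columns grow to the right and rows downward; lengths in m; the calibration is good to about 2 mm. A picture is of the moment at which its call begins. camera_info takes no time and is no camera call.
- r.hand_in(): hands the job in; it is judged then, once.
Trained networks look in the newest picture that a camera, given by its name, has taken for a name from the list of things; names that differ only in an ending like _2 or _b are one class to them, and where a whole thing is asked for, a point or a joint stands for the part that bears it (a point fixed in the world has none). Each returns a list of dicts, best first, with "confidence" (0 to 1); they miss things now and then, are a little off and sometimes report something else, mostly with a low value. They report only what shows in the picture. A call takes as long as a camera call. They do not tell look-alikes from the thing itself.
- r.find_in(name, camera): "centre" ([x, y, z] in m, in the coordinates of the camera as it stood for that picture, good to about 4 mm: the middle of the surface that is visible of it).
- r.outline_of(name, camera): "pixels" (384x512 bool, what is visible of it).
The state is a dict: "t": time; "joints": joint angles; "joint_velocities": joint speeds; "joint_torque": joint torques, N m; "position": TCP position; "ee_rot": TCP orientation; "wrist_force": force on the tool from outside, world axes, zero at the start; "ft_torque": the same for the moment, N m; "opening": finger opening in m; "gripper_force": force on a finger pad.
Only numpy, scipy, OpenCV 4.12 (cv2) and the standard library are available. Lean on these libraries where they do the work, as an engineer would, in place of code of your own. Each camera call takes 0.05 s, during which the arm holds its last target. There are 200 camera calls.

### The job

Pick the four loose tins out of the goods on the shop counter and put each into the tray that already holds a tin of its kind, upright in the middle of the marked empty place in front of it, the flat tin lying crosswise in its tray like the one already there. Set them down gently without dropping them, let go, and leave the glass jar and the bottle standing where they are.

Things in the scene. Friction and masses are not known exactly. Their poses are not given: they have to be found in the camera images.
- tin_tall: loose, steel with a paper band: the tall round tin, 54 mm diameter, 96 mm high, about 300 g. Origin: centre of its underside; z up. Standing upright.
- tin_squat: loose, steel with a paper band: the squat wide round tin, 66 mm diameter, 36 mm high, about 200 g. Origin: centre of its underside; z up. Standing upright.
- tin_small: loose, steel with a paper band: the small round tin, 44 mm diameter, 52 mm high, about 100 g. Origin: centre of its underside; z up. Standing upright.
- tin_flat: loose, steel with a paper band: the flat rectangular tin, 56 mm (its x) by 92 mm (its y) with rounded corners, 26 mm high, about 160 g. Origin: centre of its underside; z up. Its long side runs along its y; a half turn makes no difference.
- tray_tall: fixed cardboard tray with one fixed tin like tin_tall. Inside 200 (x) by 80 (y) mm; floor 4 mm thick, walls 5 mm thick, tops 10 mm above the counter. Origin: centre of underside. On the mid-line: fixed tin 47 mm to +x of the origin (away from the robot), empty place (thin dark patch) 47 mm to -x.
- tray_squat: fixed cardboard tray with one fixed tin like tin_squat. Inside 200 (x) by 92 (y) mm; floor 4 mm thick, walls 5 mm thick, tops 10 mm above the counter. Origin: centre of underside. On the mid-line: fixed tin 47 mm to +x of the origin (away from the robot), empty place (thin dark patch) 47 mm to -x.
- tray_small: fixed cardboard tray with one fixed tin like tin_small. Inside 200 (x) by 70 (y) mm; floor 4 mm thick, walls 5 mm thick, tops 10 mm above the counter. Origin: centre of underside. On the mid-line: fixed tin 47 mm to +x of the origin (away from the robot), empty place (thin dark patch) 47 mm to -x.
- tray_flat: fixed cardboard tray with one fixed tin like tin_flat. Inside 200 (x) by 118 (y) mm; floor 4 mm thick, walls 5 mm thick, tops 10 mm above the counter. Origin: centre of underside. On the mid-line: fixed tin 47 mm to +x of the origin (away from the robot), empty place (thin dark patch) 47 mm to -x. The fixed tin lies crosswise (long side along tray y); the new one is to lie likewise.
- jar: bystander: black-capped amber glass jar, 58 mm diameter, 100 mm high, standing loose among the tins. Origin: centre of its underside.
- bottle: bystander: white-capped amber glass bottle, 54 mm diameter, 160 mm high, standing loose at the left. Origin: centre of its underside.
Mind the look-alikes: they are no part of the job. Leave any black look-alike of the tin_small alone.

How it is judged:
At the end, for the whole second after the job is handed in: Each loose tin stands upright (within 0.1 rad) on the floor of its own tray (within 4 mm), within 15 mm along and across the tray of the centre of the empty place, the flat one within 0.2 rad of crosswise; all are at rest and released; jar and bottle are upright and within 20 mm of where they began (x of tin_tall in the frame of tray_tall between -0.062 and -0.032 m and y of tin_tall in the frame of tray_tall between -0.015 and 0.015 m and z of tin_tall in the frame of tray_tall between 0 and 0.008 m and angle between each of tin_tall, tin_squat, tin_small, tin_flat's own z axis and vertical below 0.1 rad and linear speed of each of tin_tall, tin_squat, tin_small, tin_flat below 0.02 m/s and contact force between each of tin_tall, tin_squat, tin_small, tin_flat and the fingers below 0.1 N and x of tin_squat in the frame of tray_squat between -0.062 and -0.032 m and y of tin_squat in the frame of tray_squat between -0.015 and 0.015 m and z of tin_squat in the frame of tray_squat between 0 and 0.008 m and x of tin_small in the frame of tray_small between -0.062 and -0.032 m and y of tin_small in the frame of tray_small between -0.015 and 0.015 m and z of tin_small in the frame of tray_small between 0 and 0.008 m and x of tin_flat in the frame of tray_flat between -0.062 and -0.032 m and y of tin_flat in the frame of tray_flat between -0.015 and 0.015 m and z of tin_flat in the frame of tray_flat between 0 and 0.008 m and angle between the x axis of tin_flat and the x axis of tray_flat, either way round below 0.2 rad and not (distance of jar from where it was at the start of the episode above 0.02 m) and not (angle between jar's own z axis and vertical above 0.2 rad) and not (distance of bottle from where it was at the start of the episode above 0.02 m) and not (angle between bottle's own z axis and vertical above 0.2 rad)); the robot touches nothing.
It fails at once if a tin is driven hard into its tray (over 60 N) (contact force between tin_tall and tray_tall above 60 N or contact force between tin_squat and tray_squat above 60 N or contact force between tin_small and tray_small above 60 N or contact force between tin_flat and tray_flat above 60 N).
It fails at once if a tin is dropped: let go in the air with its underside more than 25 mm above the counter ((height (world z) of tin_tall above 0.025 m and contact force between tin_tall and anything else below 0.01 N) or (height (world z) of tin_squat above 0.025 m and contact force between tin_squat and anything else below 0.01 N) or (height (world z) of tin_small above 0.025 m and contact force between tin_small and anything else below 0.01 N) or (height (world z) of tin_flat above 0.025 m and contact force between tin_flat and anything else below 0.01 N)).
It fails at once if the jar is pushed more than 20 mm or tipped (distance of jar from where it was at the start of the episode above 0.02 m or angle between jar's own z axis and vertical above 0.2 rad).
It fails at once if the bottle is pushed more than 20 mm or tipped (distance of bottle from where it was at the start of the episode above 0.02 m or angle between bottle's own z axis and vertical above 0.2 rad).
It also fails if it takes over 99 s, if anything falls off the work surface, if the arm or the gripper's body presses on something with over 40 N, if the wrist force passes 120 N, or if a joint passes its speed limit or range.

## Working session

There is one attempt and no reset: what is moved stays moved. The work goes in short steps, Python scripts to look and compute and a shell command to move; the robot and the scene stay as the last step left them, time stands still between calls to the robot, and variables do not carry over. Pictures are saved under pics/ and viewed, at most 14 in all, crops included, and the job is handed in when it is done.

```bash
mkdir -p pics; ls; cat > h.py <<'E'
import numpy as np, cv2
from workcell import r
def cam(n):
    c=r.camera_info(n); return c,np.array(c["R"]),np.array(c["t"])
def proj(n,X):
    c,R,t=cam(n); p=R@np.array(X)+t; a=p[:2]/p[2]; a=a*(1+c["k1"]*(a@a))
    return np.array([c["fx"]*a[0]+c["cx"],c["fy"]*a[1]+c["cy"]])
def ray(n,u,v):
    c,R,t=cam(n); d=np.array([(u-c["cx"])/c["fx"],(v-c["cy"])/c["fy"]]); a=d.copy()
    for _ in range(20): a=d/(1+c["k1"]*(a@a))
    return -R.T@t, R.T@np.array([a[0],a[1],1])
def atz(n,u,v,z):
    o,d=ray(n,u,v); return o+d*(z-o[2])/d[2]
def world(n,p):
    c,R,t=cam(n); return R.T@(np.array(p)-t)
def save(n,name,box=None,s=1):
    im=r.snapshot(n)[:,:,::-1]
    if box: im=im[box[1]:box[3],box[0]:box[2]]
    cv2.imwrite("pics/"+name,cv2.resize(im,None,fx=s,fy=s,interpolation=cv2.INTER_CUBIC))
E
python3 - <<'E'
from h import *
save("scene","s0.png",None,1.5); save("top","t0.png",None,1.5)
for c in("scene","top"):
    print(c,-cam(c)[1].T@cam(c)[2], r.camera_info(c)["fx"])
    for n in "tin_tall tin_squat tin_small tin_flat tray_tall tray_squat tray_small tray_flat jar bottle".split():
        for d in r.find_in(n,c):
            w=world(c,d["centre"]); print(n,round(d["confidence"],2),w.round(3),proj(c,w).round())
print(r.observe())
E
```

```text
pics
scene [ 1.06702156 -0.07941958  0.76042784] 346.7924751828542
tin_tall 0.91 [ 0.444 -0.312  0.075] [100. 201.]
tin_squat 0.67 [ 0.454 -0.146  0.037] [169. 198.]
tin_small 0.89 [0.473 0.398 0.043] [357. 156.]
tin_small 0.83 [0.438 0.299 0.045] [321. 155.]
tin_small 0.64 [0.653 0.104 0.005] [283. 241.]
tin_small 0.53 [0.343 0.268 0.042] [299. 137.]
tin_small 0.52 [0.371 0.379 0.043] [337. 135.]
tin_flat 0.57 [0.474 0.151 0.028] [277. 180.]
tray_tall 0.68 [ 0.674 -0.117  0.006] [197. 273.]
tray_squat 0.58 [0.657 0.1   0.008] [281. 242.]
tray_small 0.86 [ 0.671 -0.354  0.006] [ 94. 300.]
tray_flat 0.73 [0.662 0.346 0.002] [370. 220.]
jar 0.97 [0.487 0.015 0.072] [230. 184.]
jar 0.2 [0.658 0.104 0.006] [283. 243.]
bottle 0.92 [0.461 0.484 0.083] [385. 137.]
bottle 0.27 [ 0.442 -0.312  0.075] [100. 201.]
top [0.40463017 0.07489403 1.50251979] 434.5561665907134
tin_tall 0.86 [ 0.425 -0.309  0.099] [377. 208.]
tin_squat 0.9 [ 0.44  -0.146  0.036] [323. 202.]
tin_small 0.74 [0.329 0.269 0.054] [198. 233.]
tin_small 0.73 [0.461 0.401 0.055] [160. 192.]
tin_small 0.53 [0.361 0.384 0.052] [
[... 488 characters left out ...]
.1, 'joints': array([ 1.15071051e+00,  2.90683334e-01, -1.53389464e-01,  1.12669926e+00,
        1.13047785e-05,  1.43151634e+00]), 'joint_velocities': array([ 0.00133209,  0.00043064,  0.00144666,  0.00095627,  0.00012451,
       -0.00161281]), 'joint_torque': array([ 2.86608292e-04, -5.37034965e+01,  3.31641734e+01,  1.54589208e-03,
       -1.22922615e-04,  2.47009359e-05]), 'position': array([0.14547861, 0.50444801, 0.23131771]), 'ee_rot': array([-2.08302496e-06,  1.39942080e-01,  9.90159691e-01,  1.32233025e-05]), 'wrist_force': array([ 0.81591814,  0.07853822, -0.28498794]), 'ft_torque': array([-0.03502112, -0.07193597,  0.05380729]), 'gripper_force': 0.0, 'opening': 0.0852899343564686}
```

View pics/s0.png

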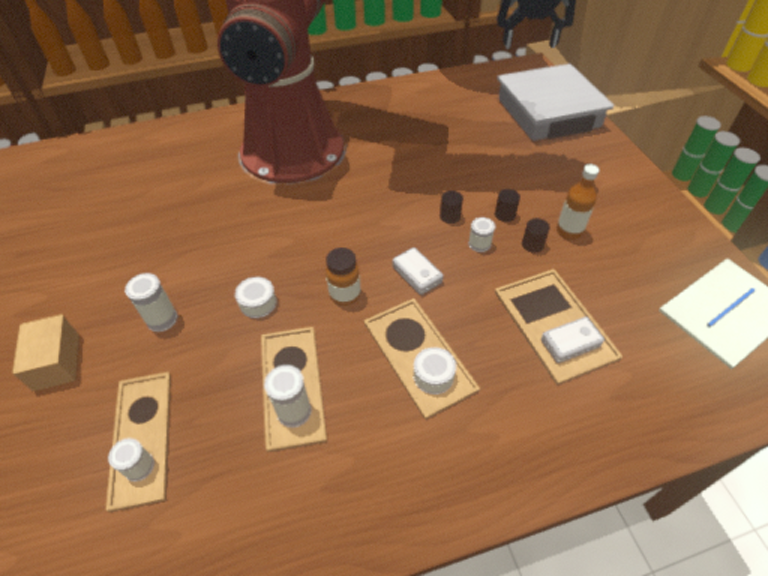

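View pics/t0.png

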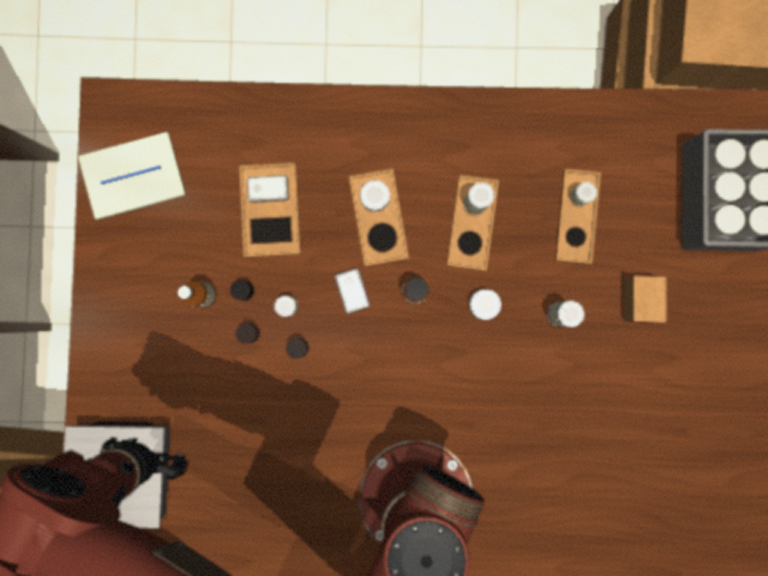

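The top view, in native pixels, has four tin_small candidates. The pale one is at (190,204), world (0.425, 0.300), and the three black ones are at (160,192), (164,222) and (198,233). Only the pale one matches the tin fixed in tray_small. I'll confirm that in a crop and measure lids and patches.

```bash
cat > m.py <<'E'
from h import *
# lids: bright, low saturation ; patches: dark.   name:(approx xyz, half-window px)
L=dict(tall=(.425,-.309,.096),squat=(.44,-.146,.036),small=(.425,.30,.052),flat=(.465,.152,.026))
P=dict(tall=(.588,-.105,.004),squat=(.600,.085,.004),small=(.595,-.345,.004),flat=(.605,.345,.004))
def blob(cam,X,dark,im):
    u,v=proj(cam,X).round().astype(int); w=26
    hsv=cv2.cvtColor(im,cv2.COLOR_RGB2HSV)
    m=(hsv[:,:,2]<60) if dark else ((hsv[:,:,1]<55)&(hsv[:,:,2]>165))
    m=m.astype(np.uint8); k=np.zeros_like(m); k[v-w:v+w,u-w:u+w]=1
    n,lab,st,ce=cv2.connectedComponentsWithStats(m*k,connectivity=4)
    ok=[i for i in range(1,n) if st[i,4]>40]
    if not ok: return None
    i=min(ok,key=lambda i:np.hypot(*(ce[i]-[u,v])))
    ys,xs=np.where(lab==i)
    W=np.array([atz(cam,x,y,X[2])[:2] for x,y in zip(xs,ys)])
    c=cv2.minAreaRect((W*1000).astype(np.float32))
    return W.mean(0),c,st[i,4]
if __name__=="__main__":
    for cam_ in("top","scene"):
        im=r.snapshot(cam_)
        for nm,D,dk in(("lid",L,0),("patch",P,1)):
            for k,X in D.items():
                b=blob(cam_,X,dk,im)
                if b: print(cam_,nm,k,b[0].round(4),"rect",np.round(b[1][0],1),np.round(b[1][1],1),round(b[1][2],1),b[2])
    im=r.snapshot("top")
    for k in P:
        ms=r.outline_of("tray_"+k,"top")
        for d in ms[:2]:
            ys,xs=np.where(d["pixels"])
            W=np.array([atz("top",x,y,.008)[:2] for x,y in zip(xs,ys)])
            c=cv2.minAreaRect((W*1000).astype(np.float32))
            print("tray",k,round(d["confidence"],2),np.round(c[0]),np.round(c[1]),round(c[2],1))
    save("scene","small.png",(270,110,420,190),5)
E
python3 m.py
```

```text
top lid tall [ 0.4213 -0.3212] rect [ 421.7 -320.6] [53.9 52.4] 45.7 238
top lid squat [ 0.4389 -0.148 ] rect [ 439.1 -147.9] [64.1 63.8] 0.9 330
top lid small [0.4245 0.3005] rect [425.4 301. ] [43.4 43.3] 1.7 152
top lid flat [0.4631 0.1532] rect [463.4 153.3] [88.2 52.1] 18.8 395
top patch tall [ 0.5804 -0.1134] rect [ 580.6 -112.8] [45.1 44.8] 1.0 151
top patch squat [0.5886 0.0883] rect [588.6  89.7] [55.7 55.4] 1.2 231
top patch small [ 0.5997 -0.3551] rect [ 599.3 -354.3] [31.1 34.2] 1.1 93
top patch flat [0.6004 0.3457] rect [600.3 344.7] [48.7 86.7] 1.3 355
scene lid tall [ 0.4234 -0.3172] rect [ 423.1 -317.7] [55.7 53.4] 29.2 304
scene lid squat [ 0.4409 -0.1446] rect [ 441.4 -144.3] [68.5 65.1] 72.2 399
scene lid small [0.4254 0.304 ] rect [425.2 304. ] [44.5 41.4] 72.3 139
scene lid flat [0.4674 0.1563] rect [466.2 156.2] [90.5 55.1] 19.0 473
tray tall 0.6 [ 625. -120.] [ 97. 216.] 83.6
tray squat 0.89 [634.  96.] [210. 102.] 10.8
tray small 0.77 [ 648. -359.] [ 85. 221.] 85.3
tray small 0.61 [ 423. -333.] [58. 85.] 1.4
tray flat 0.92 [645. 350.] [211. 135.] 4.8
```

View pics/small.png

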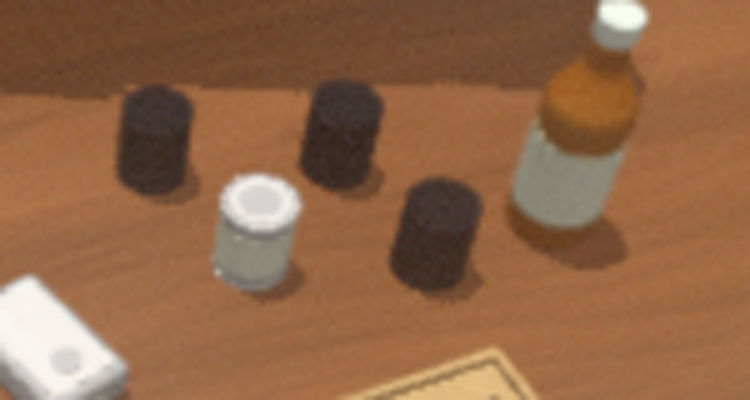

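The crop shows the pale tin at scene (321,155) with a white lid and paper band, while the other three are black. The pale one is the tin to take. I'll start with it and move above it.

```bash
python3 -m handwheel '[{"dx":0.7,"dy":-0.505,"grip":1},{"dx":0.7,"dy":-0.505,"grip":1},{"dx":0.7,"dy":-0.505,"grip":1},{"dx":0.7,"dy":-0.505,"grip":1},{"dx":0.7,"dy":-0.505,"grip":1},{"dx":0.7,"dy":-0.505,"grip":1},{"dx":0.7,"dy":-0.505,"grip":1},{"dx":0.7,"dy":-0.505,"grip":1},{"dx":0.7,"dy":-0.505,"grip":1},{"dx":0.7,"dy":-0.505,"grip":1},{"grip":1},{"grip":1}]' 40
```

```text
invalid input
```

```bash
python3 -m handwheel '[{"rx":0,"ry":0,"rz":0,"dx":0.7,"dy":-0.505,"dz":0,"grip":1},{"rx":0,"ry":0,"rz":0,"dx":0.7,"dy":-0.505,"dz":0,"grip":1}]' 40
```

```text
t: 1.7
position: [0.2016, 0.4638, 0.2312]
ee_rot: [0.0, 0.139, 0.99, 0.0]
wrist_force: [0.3, 0.5, 0.5]
opening: 0.0854
gripper_force: 0.0
```

```bash
python3 -m handwheel '[{"rx":0,"ry":0,"rz":0,"dx":0.7,"dy":-0.505,"dz":0,"grip":1},{"rx":0,"ry":0,"rz":0,"dx":0.7,"dy":-0.505,"dz":0,"grip":1},{"rx":0,"ry":0,"rz":0,"dx":0.7,"dy":-0.505,"dz":0,"grip":1},{"rx":0,"ry":0,"rz":0,"dx":0.7,"dy":-0.505,"dz":0,"grip":1},{"rx":0,"ry":0,"rz":0,"dx":0.7,"dy":-0.505,"dz":0,"grip":1},{"rx":0,"ry":0,"rz":0,"dx":0.7,"dy":-0.505,"dz":0,"grip":1},{"rx":0,"ry":0,"rz":0,"dx":0.7,"dy":-0.505,"dz":0,"grip":1},{"rx":0,"ry":0,"rz":0,"dx":0.7,"dy":-0.505,"dz":0,"grip":1},{"rx":0,"ry":0,"rz":0,"dx":0,"dy":0,"dz":-0.8,"grip":1},{"rx":0,"ry":0,"rz":0,"dx":0,"dy":0,"dz":-0.8,"grip":1},{"rx":0,"ry":0,"rz":0,"dx":0,"dy":0,"dz":-0.8,"grip":1}]' && python3 - <<'E'
from h import *
save("scene","a1.png",(250,60,450,210),4)
E
```

```text
t: 2.8
position: [0.4259, 0.3022, 0.1344]
ee_rot: [0.0, 0.14, 0.99, 0.0]
wrist_force: [-0.7, 0.1, 0.4]
opening: 0.0852
gripper_force: 0.0
```

View pics/a1.png

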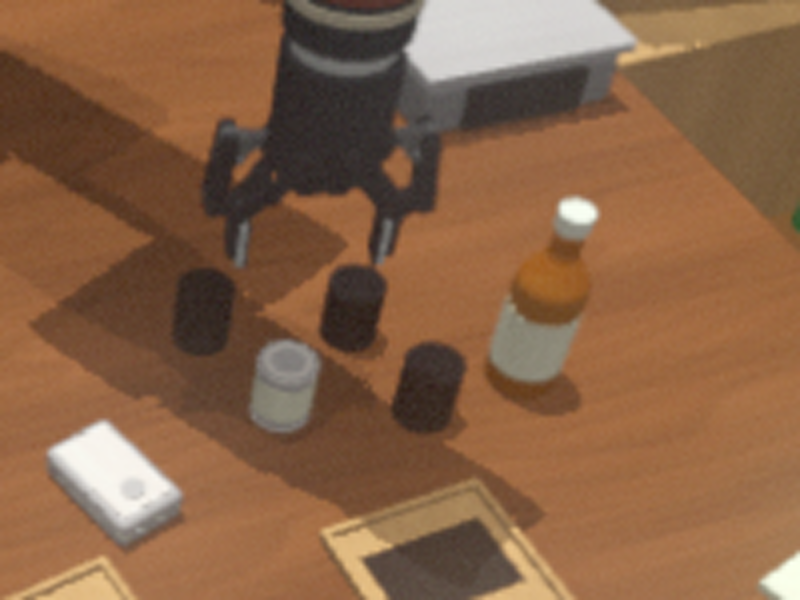

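The open gripper (tips at crop (240,262) and (380,260)) stands above the pale tin at crop (285,385), and the black tins are clear of it. Next is down, close and lift.

```bash
python3 -m handwheel '[{"rx":0,"ry":0,"rz":0,"dx":0,"dy":0,"dz":-0.7,"grip":1},{"rx":0,"ry":0,"rz":0,"dx":0,"dy":0,"dz":-0.7,"grip":1},{"rx":0,"ry":0,"rz":0,"dx":0,"dy":0,"dz":-0.7,"grip":1},{"rx":0,"ry":0,"rz":0,"dx":0,"dy":0,"dz":-0.7,"grip":1},{"rx":0,"ry":0,"rz":0,"dx":0,"dy":0,"dz":0,"grip":0.4},{"rx":0,"ry":0,"rz":0,"dx":0,"dy":0,"dz":0,"grip":0.3},{"rx":0,"ry":0,"rz":0,"dx":0,"dy":0,"dz":0,"grip":0.3},{"rx":0,"ry":0,"rz":0,"dx":0,"dy":0,"dz":0,"grip":0.3},{"rx":0,"ry":0,"rz":0,"dx":0,"dy":0,"dz":0,"grip":0.3},{"rx":0,"ry":0,"rz":0,"dx":0,"dy":0,"dz":0,"grip":0.3}]' 40
```

```text
t: 3.85
position: [0.4267, 0.3031, 0.0253]
ee_rot: [0.001, 0.14, 0.99, 0.001]
wrist_force: [-0.4, -0.2, 7.0]
opening: 0.0432
gripper_force: 40.7
```

```bash
python3 -m handwheel '[{"rx":0,"ry":0,"rz":0,"dx":0,"dy":0,"dz":0.3,"grip":0.3},{"rx":0,"ry":0,"rz":0,"dx":0,"dy":0,"dz":0.6,"grip":0.3},{"rx":0,"ry":0,"rz":0,"dx":0,"dy":0,"dz":0.8,"grip":0.3},{"rx":0,"ry":0,"rz":0,"dx":0,"dy":0,"dz":0.8,"grip":0.3},{"rx":0,"ry":0,"rz":0,"dx":0,"dy":0,"dz":0.8,"grip":0.3},{"rx":0,"ry":0,"rz":0,"dx":0,"dy":0,"dz":0.5,"grip":0.3},{"rx":0,"ry":0,"rz":0,"dx":0.24,"dy":-0.5,"dz":0,"grip":0.3},{"rx":0,"ry":0,"rz":0,"dx":0.24,"dy":-0.9,"dz":0,"grip":0.3},{"rx":0,"ry":0,"rz":0,"dx":0.24,"dy":-0.9,"dz":0,"grip":0.3},{"rx":0,"ry":0,"rz":0,"dx":0.24,"dy":-0.9,"dz":0,"grip":0.3},{"rx":0,"ry":0,"rz":0,"dx":0.24,"dy":-0.9,"dz":0,"grip":0.3},{"rx":0,"ry":0,"rz":0,"dx":0.24,"dy":-0.9,"dz":0,"grip":0.3}]'
```

```text
t: 5.05
position: [0.4835, 0.101, 0.1769]
ee_rot: [0.001, 0.14, 0.99, 0.0]
wrist_force: [0.3, 0.7, -1.5]
opening: 0.0429
gripper_force: 41.0
```

```bash
python3 -m handwheel '[{"rx":0,"ry":0,"rz":0,"dx":0.25,"dy":-0.95,"dz":0,"grip":0.3},{"rx":0,"ry":0,"rz":0,"dx":0.25,"dy":-0.95,"dz":0,"grip":0.3},{"rx":0,"ry":0,"rz":0,"dx":0.25,"dy":-0.95,"dz":0,"grip":0.3},{"rx":0,"ry":0,"rz":0,"dx":0.25,"dy":-0.95,"dz":0,"grip":0.3},{"rx":0,"ry":0,"rz":0,"dx":0.25,"dy":-0.95,"dz":0,"grip":0.3},{"rx":0,"ry":0,"rz":0,"dx":0.25,"dy":-0.95,"dz":0,"grip":0.3},{"rx":0,"ry":0,"rz":0,"dx":0.25,"dy":-0.95,"dz":0,"grip":0.3},{"rx":0,"ry":0,"rz":0,"dx":0.25,"dy":-0.95,"dz":0,"grip":0.3},{"rx":0,"ry":0,"rz":0,"dx":0.25,"dy":-0.95,"dz":0,"grip":0.3},{"rx":0,"ry":0,"rz":0,"dx":0.25,"dy":-0.95,"dz":0,"grip":0.3},{"rx":0,"ry":0,"rz":0,"dx":0.25,"dy":-0.95,"dz":0,"grip":0.3},{"rx":0,"ry":0,"rz":0,"dx":0.2,"dy":-0.9,"dz":0,"grip":0.3}]'
```

```text
t: 6.25
position: [0.6013, -0.3533, 0.177]
ee_rot: [0.001, 0.14, 0.99, -0.0]
wrist_force: [1.2, 0.9, -0.7]
opening: 0.0431
gripper_force: 41.0
```

```bash
python3 -m handwheel '[{"rx":0,"ry":0,"rz":0,"dx":0,"dy":0,"dz":-0.8,"grip":0.3},{"rx":0,"ry":0,"rz":0,"dx":0,"dy":0,"dz":-0.8,"grip":0.3},{"rx":0,"ry":0,"rz":0,"dx":0,"dy":0,"dz":-0.8,"grip":0.3},{"rx":0,"ry":0,"rz":0,"dx":0,"dy":0,"dz":-0.6,"grip":0.3},{"rx":0,"ry":0,"rz":0,"dx":0,"dy":0,"dz":-0.3,"grip":0.3},{"rx":0,"ry":0,"rz":0,"dx":0,"dy":0,"dz":-0.15,"grip":0.3},{"rx":0,"ry":0,"rz":0,"dx":0,"dy":0,"dz":-0.1,"grip":0.3},{"rx":0,"ry":0,"rz":0,"dx":0,"dy":0,"dz":-0.07,"grip":0.3},{"rx":0,"ry":0,"rz":0,"dx":0,"dy":0,"dz":0,"grip":0.3}]'
```

```text
t: 7.15
position: [0.6015, -0.3518, 0.0313]
ee_rot: [0.0, 0.14, 0.99, -0.0]
wrist_force: [-0.1, -0.9, -1.2]
opening: 0.043
gripper_force: 41.1
```

```bash
python3 -m handwheel '[{"rx":0,"ry":0,"rz":0,"dx":0,"dy":0,"dz":-0.03,"grip":0.3},{"rx":0,"ry":0,"rz":0,"dx":0,"dy":0,"dz":-0.02,"grip":0.3},{"rx":0,"ry":0,"rz":0,"dx":0,"dy":0,"dz":-0.02,"grip":0.3},{"rx":0,"ry":0,"rz":0,"dx":0,"dy":0,"dz":0,"grip":0.3}]'
```

```text
t: 7.55
position: [0.6015, -0.3519, 0.0293]
ee_rot: [0.001, 0.14, 0.99, -0.0]
wrist_force: [-2.6, 1.7, 9.3]
opening: 0.0428
gripper_force: 42.1
```

Contact at 9 N. Now let go and rise.

```bash
python3 -m handwheel '[{"rx":0,"ry":0,"rz":0,"dx":0,"dy":0,"dz":0,"grip":0.6},{"rx":0,"ry":0,"rz":0,"dx":0,"dy":0,"dz":0,"grip":0.75},{"rx":0,"ry":0,"rz":0,"dx":0,"dy":0,"dz":0,"grip":0.75},{"rx":0,"ry":0,"rz":0,"dx":0,"dy":0,"dz":0.3,"grip":0.75},{"rx":0,"ry":0,"rz":0,"dx":0,"dy":0,"dz":0.8,"grip":0.75},{"rx":0,"ry":0,"rz":0,"dx":0,"dy":0,"dz":1,"grip":0.75},{"rx":0,"ry":0,"rz":0,"dx":0,"dy":0,"dz":1,"grip":1},{"rx":0,"ry":0,"rz":0,"dx":-0.9,"dy":0.16,"dz":0,"grip":1},{"rx":0,"ry":0,"rz":0,"dx":-0.9,"dy":0.16,"dz":0,"grip":1},{"rx":0,"ry":0,"rz":0,"dx":-0.9,"dy":0.16,"dz":0,"grip":1},{"rx":0,"ry":0,"rz":0,"dx":-0.9,"dy":0.16,"dz":0,"grip":1},{"rx":0,"ry":0,"rz":0,"dx":-0.9,"dy":0.16,"dz":0,"grip":1}]' && python3 - <<'E'
from h import *
from m import blob
save("scene","a2.png",(30,110,230,260),4)
b=blob("scene",(.601,-.352,.056),0,r.snapshot("scene")); print(b)
E
```

```text
t: 8.75
position: [0.4199, -0.3193, 0.1526]
ee_rot: [0.0, 0.14, 0.99, -0.0]
wrist_force: [-0.8, -0.7, -0.0]
opening: 0.0854
gripper_force: 0.0
(array([ 0.60071626, -0.34966344]), ((600.1414794921875, -349.5704345703125), (44.90215301513672, 42.9179801940918), 72.93971252441406), np.int32(285))
```

View pics/a2.png

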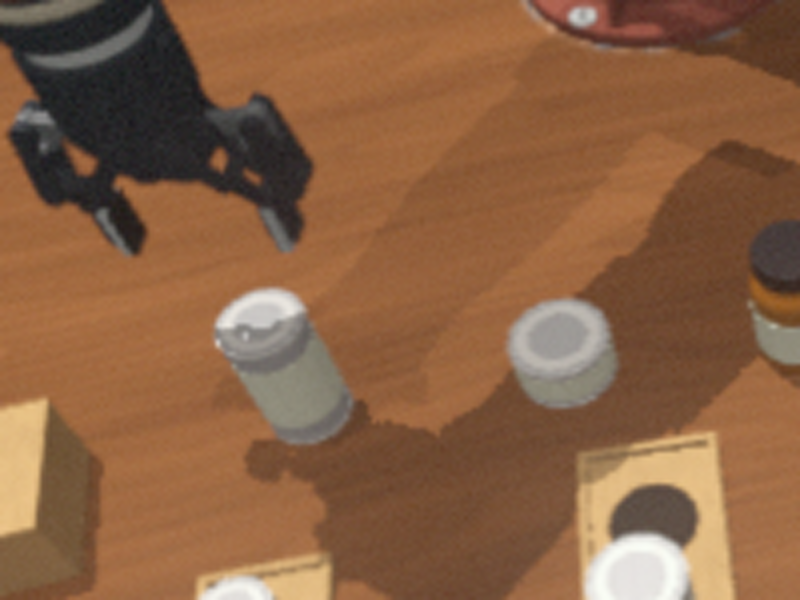

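The small tin is in its tray, with its lid at about (0.601, -0.350). The gripper is above the tall tin (crop (265,320)) and clear of the wooden block at left.

```bash
python3 -m handwheel '[{"rx":0,"ry":0,"rz":0,"dx":0.06,"dy":0,"dz":-0.4,"grip":1},{"rx":0,"ry":0,"rz":0,"dx":0,"dy":0,"dz":-0.6,"grip":1},{"rx":0,"ry":0,"rz":0,"dx":0,"dy":0,"dz":-0.6,"grip":1},{"rx":0,"ry":0,"rz":0,"dx":0,"dy":0,"dz":-0.6,"grip":1},{"rx":0,"ry":0,"rz":0,"dx":0,"dy":0,"dz":-0.3,"grip":1},{"rx":0,"ry":0,"rz":0,"dx":0,"dy":0,"dz":0,"grip":0.5},{"rx":0,"ry":0,"rz":0,"dx":0,"dy":0,"dz":0,"grip":0.45},{"rx":0,"ry":0,"rz":0,"dx":0,"dy":0,"dz":0,"grip":0.45},{"rx":0,"ry":0,"rz":0,"dx":0,"dy":0,"dz":0,"grip":0.45},{"rx":0,"ry":0,"rz":0,"dx":0,"dy":0,"dz":0,"grip":0.45}]' 50
```

```text
t: 9.85
position: [0.4243, -0.3202, 0.053]
ee_rot: [0.001, 0.14, 0.99, -0.001]
wrist_force: [0.0, 1.7, 7.4]
opening: 0.0532
gripper_force: 53.1
```

```bash
python3 -m handwheel '[{"rx":0,"ry":0,"rz":0,"dx":0,"dy":0,"dz":0.2,"grip":0.45},{"rx":0,"ry":0,"rz":0,"dx":0,"dy":0,"dz":0.6,"grip":0.45},{"rx":0,"ry":0,"rz":0,"dx":0,"dy":0,"dz":0.7,"grip":0.45},{"rx":0,"ry":0,"rz":0,"dx":0,"dy":0,"dz":0.7,"grip":0.45},{"rx":0,"ry":0,"rz":0,"dx":0.4,"dy":0.52,"dz":0.4,"grip":0.45},{"rx":0,"ry":0,"rz":0,"dx":0.5,"dy":0.65,"dz":0,"grip":0.45},{"rx":0,"ry":0,"rz":0,"dx":0.6,"dy":0.78,"dz":0,"grip":0.45},{"rx":0,"ry":0,"rz":0,"dx":0.6,"dy":0.78,"dz":0,"grip":0.45},{"rx":0,"ry":0,"rz":0,"dx":0.6,"dy":0.78,"dz":0,"grip":0.45},{"rx":0,"ry":0,"rz":0,"dx":0.6,"dy":0.78,"dz":0,"grip":0.45},{"rx":0,"ry":0,"rz":0,"dx":0.6,"dy":0.78,"dz":0,"grip":0.45},{"rx":0,"ry":0,"rz":0,"dx":0,"dy":0,"dz":0,"grip":0.45}]'
```

```text
t: 11.05
position: [0.5816, -0.113, 0.156]
ee_rot: [0.001, 0.138, 0.99, 0.001]
wrist_force: [0.7, -1.0, -4.3]
opening: 0.0532
gripper_force: 54.1
```

```bash
python3 -m handwheel '[{"rx":0,"ry":0,"rz":0,"dx":0,"dy":0,"dz":-0.5,"grip":0.45},{"rx":0,"ry":0,"rz":0,"dx":0,"dy":0,"dz":-0.7,"grip":0.45},{"rx":0,"ry":0,"rz":0,"dx":0,"dy":0,"dz":-0.6,"grip":0.45},{"rx":0,"ry":0,"rz":0,"dx":0,"dy":0,"dz":-0.35,"grip":0.45},{"rx":0,"ry":0,"rz":0,"dx":0,"dy":0,"dz":-0.15,"grip":0.45},{"rx":0,"ry":0,"rz":0,"dx":0,"dy":0,"dz":-0.08,"grip":0.45},{"rx":0,"ry":0,"rz":0,"dx":0,"dy":0,"dz":-0.04,"grip":0.45},{"rx":0,"ry":0,"rz":0,"dx":0,"dy":0,"dz":-0.03,"grip":0.45},{"rx":0,"ry":0,"rz":0,"dx":0,"dy":0,"dz":-0.02,"grip":0.45},{"rx":0,"ry":0,"rz":0,"dx":0,"dy":0,"dz":0,"grip":0.45}]'
```

```text
t: 12.05
position: [0.5797, -0.1168, 0.0573]
ee_rot: [0.0, 0.14, 0.99, -0.0]
wrist_force: [0.6, -0.1, -3.8]
opening: 0.0529
gripper_force: 54.2
```

```bash
python3 -m handwheel '[{"rx":0,"ry":0,"rz":0,"dx":0,"dy":0.05,"dz":0,"grip":0.45},{"rx":0,"ry":0,"rz":0,"dx":0,"dy":0,"dz":-0.03,"grip":0.45},{"rx":0,"ry":0,"rz":0,"dx":0,"dy":0,"dz":-0.02,"grip":0.45},{"rx":0,"ry":0,"rz":0,"dx":0,"dy":0,"dz":0,"grip":0.45}]'
```

```text
t: 12.45
position: [0.5799, -0.1146, 0.057]
ee_rot: [0.001, 0.14, 0.99, -0.0]
wrist_force: [-6.3, 2.7, 17.9]
opening: 0.0529
gripper_force: 56.2
```

```bash
python3 -m handwheel '[{"rx":0,"ry":0,"rz":0,"dx":0,"dy":0,"dz":0,"grip":0.75},{"rx":0,"ry":0,"rz":0,"dx":0,"dy":0,"dz":0,"grip":0.85},{"rx":0,"ry":0,"rz":0,"dx":0,"dy":0,"dz":0,"grip":0.85},{"rx":0,"ry":0,"rz":0,"dx":0,"dy":0,"dz":0.3,"grip":0.85},{"rx":0,"ry":0,"rz":0,"dx":0,"dy":0,"dz":0.8,"grip":0.85},{"rx":0,"ry":0,"rz":0,"dx":0,"dy":0,"dz":0.9,"grip":0.85},{"rx":0,"ry":0,"rz":0,"dx":0,"dy":0,"dz":0.5,"grip":1},{"rx":0,"ry":0,"rz":0,"dx":-0.7,"dy":-0.16,"dz":0,"grip":1},{"rx":0,"ry":0,"rz":0,"dx":-0.7,"dy":-0.16,"dz":0,"grip":1},{"rx":0,"ry":0,"rz":0,"dx":-0.7,"dy":-0.16,"dz":0,"grip":1},{"rx":0,"ry":0,"rz":0,"dx":-0.7,"dy":-0.16,"dz":0,"grip":1},{"rx":0,"ry":0,"rz":0,"dx":-0.7,"dy":-0.16,"dz":0,"grip":1}]' && python3 - <<'E'
from h import *
from m import blob
im=r.snapshot("scene"); print(r.observe()["position"])
print(blob("scene",(.58,-.113,.1),0,im)[:2],blob("scene",(.44,-.146,.036),0,im))
cv2.imwrite("pics/a3.png",cv2.resize(im[110:260,90:290,::-1],None,fx=4,fy=4))
E
```

```text
t: 13.65
position: [0.4386, -0.147, 0.1557]
ee_rot: [0.0, 0.14, 0.99, -0.0]
wrist_force: [-0.0, -0.7, 0.6]
opening: 0.0855
gripper_force: 0.0
[ 0.43449215 -0.14682296  0.15530246]
(array([ 0.58304272, -0.11461322]), ((580.0792236328125, -114.60313415527344), (48.356407165527344, 51.11518096923828), 79.22715759277344)) (array([ 0.43675162, -0.1443165 ]), ((436.6727600097656, -144.63961791992188), (60.730098724365234, 65.3482666015625), 22.793197631835938), np.int32(335))
```

View pics/a3.png

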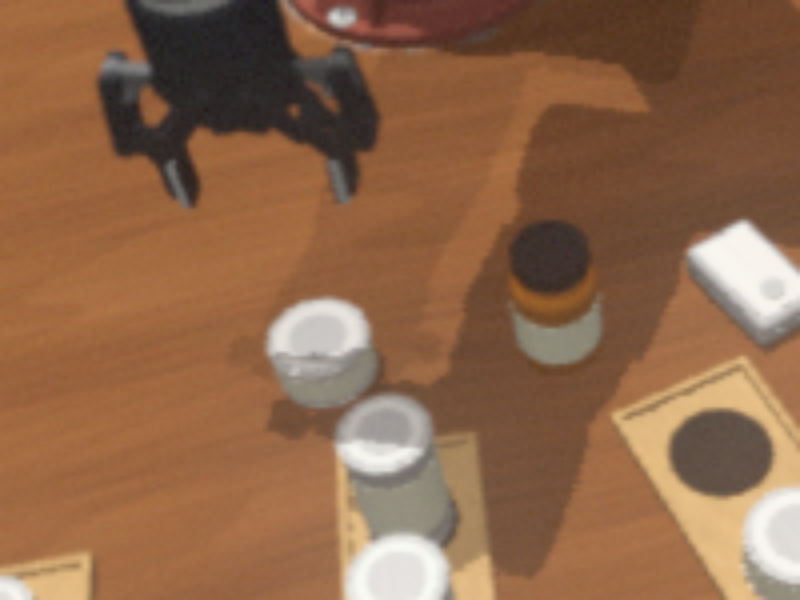

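The tall tin stands upright in its tray, its lid at about (0.582, -0.115). The squat tin (crop (320,345)) lies below the open gripper.

```bash
python3 -m handwheel '[{"rx":0,"ry":0,"rz":0,"dx":0.1,"dy":0,"dz":-0.5,"grip":1},{"rx":0,"ry":0,"rz":0,"dx":0,"dy":0,"dz":-0.8,"grip":1},{"rx":0,"ry":0,"rz":0,"dx":0,"dy":0,"dz":-0.8,"grip":1},{"rx":0,"ry":0,"rz":0,"dx":0,"dy":0,"dz":-0.7,"grip":1},{"rx":0,"ry":0,"rz":0,"dx":0,"dy":0,"dz":-0.5,"grip":1},{"rx":0,"ry":0,"rz":0,"dx":0,"dy":0,"dz":-0.3,"grip":1},{"rx":0,"ry":0,"rz":0,"dx":0,"dy":0,"dz":0,"grip":0.7},{"rx":0,"ry":0,"rz":0,"dx":0,"dy":0,"dz":0,"grip":0.6},{"rx":0,"ry":0,"rz":0,"dx":0,"dy":0,"dz":0,"grip":0.6},{"rx":0,"ry":0,"rz":0,"dx":0,"dy":0,"dz":0,"grip":0.6},{"rx":0,"ry":0,"rz":0,"dx":0,"dy":0,"dz":0,"grip":0.6}]' 50
```

```text
t: 14.8
position: [0.4441, -0.1471, 0.0116]
ee_rot: [0.001, 0.14, 0.99, -0.0]
wrist_force: [-0.2, 1.1, 4.0]
opening: 0.064
gripper_force: 55.6
```

```bash
python3 -m handwheel '[{"rx":0,"ry":0,"rz":0,"dx":0,"dy":0,"dz":0.2,"grip":0.6},{"rx":0,"ry":0,"rz":0,"dx":0,"dy":0,"dz":0.6,"grip":0.6},{"rx":0,"ry":0,"rz":0,"dx":0,"dy":0,"dz":0.9,"grip":0.6},{"rx":0,"ry":0,"rz":0,"dx":0,"dy":0,"dz":0.9,"grip":0.6},{"rx":0,"ry":0,"rz":0,"dx":0,"dy":0,"dz":0.7,"grip":0.6},{"rx":0,"ry":0,"rz":0,"dx":0.5,"dy":0.8,"dz":0,"grip":0.6},{"rx":0,"ry":0,"rz":0,"dx":0.6,"dy":1.0,"dz":0,"grip":0.6},{"rx":0,"ry":0,"rz":0,"dx":0.6,"dy":1.0,"dz":0,"grip":0.6},{"rx":0,"ry":0,"rz":0,"dx":0.6,"dy":1.0,"dz":0,"grip":0.6},{"rx":0,"ry":0,"rz":0,"dx":0.6,"dy":1.0,"dz":0,"grip":0.6},{"rx":0,"ry":0,"rz":0,"dx":0.6,"dy":1.0,"dz":0,"grip":0.6},{"rx":0,"ry":0,"rz":0,"dx":0.2,"dy":0.1,"dz":0,"grip":0.6}]'
```

```text
t: 16.0
position: [0.593, 0.0937, 0.1434]
ee_rot: [0.001, 0.138, 0.99, 0.001]
wrist_force: [0.9, 0.3, -1.5]
opening: 0.0645
gripper_force: 55.9
```

```bash
python3 -m handwheel '[{"rx":0,"ry":0,"rz":0,"dx":-0.06,"dy":-0.08,"dz":-0.5,"grip":0.6},{"rx":0,"ry":0,"rz":0,"dx":0,"dy":0,"dz":-0.8,"grip":0.6},{"rx":0,"ry":0,"rz":0,"dx":0,"dy":0,"dz":-0.8,"grip":0.6},{"rx":0,"ry":0,"rz":0,"dx":0,"dy":0,"dz":-0.5,"grip":0.6},{"rx":0,"ry":0,"rz":0,"dx":0,"dy":0,"dz":-0.25,"grip":0.6},{"rx":0,"ry":0,"rz":0,"dx":0,"dy":0,"dz":-0.15,"grip":0.6},{"rx":0,"ry":0,"rz":0,"dx":0,"dy":0,"dz":-0.08,"grip":0.6},{"rx":0,"ry":0,"rz":0,"dx":0,"dy":0,"dz":-0.05,"grip":0.6},{"rx":0,"ry":0,"rz":0,"dx":0,"dy":0,"dz":-0.02,"grip":0.6},{"rx":0,"ry":0,"rz":0,"dx":0,"dy":0,"dz":0,"grip":0.6}]'
```

```text
t: 17.0
position: [0.5895, 0.0861, 0.0175]
ee_rot: [0.0, 0.14, 0.99, 0.0]
wrist_force: [0.6, -0.7, -2.6]
opening: 0.064
gripper_force: 55.9
```

```bash
python3 -m handwheel '[{"rx":0,"ry":0,"rz":0,"dx":0,"dy":0.05,"dz":-0.02,"grip":0.6},{"rx":0,"ry":0,"rz":0,"dx":0,"dy":0,"dz":-0.03,"grip":0.6},{"rx":0,"ry":0,"rz":0,"dx":0,"dy":0,"dz":-0.02,"grip":0.6},{"rx":0,"ry":0,"rz":0,"dx":0,"dy":0,"dz":0,"grip":0.6}]'
```

```text
t: 17.4
position: [0.5894, 0.0884, 0.0156]
ee_rot: [0.001, 0.14, 0.99, 0.0]
wrist_force: [-4.7, 1.2, 13.2]
opening: 0.0643
gripper_force: 57.8
```

```bash
python3 -m handwheel '[{"rx":0,"ry":0,"rz":0,"dx":0,"dy":0,"dz":0,"grip":0.85},{"rx":0,"ry":0,"rz":0,"dx":0,"dy":0,"dz":0,"grip":0.95},{"rx":0,"ry":0,"rz":0,"dx":0,"dy":0,"dz":0,"grip":0.95},{"rx":0,"ry":0,"rz":0,"dx":0,"dy":0,"dz":0.3,"grip":0.95},{"rx":0,"ry":0,"rz":0,"dx":0,"dy":0,"dz":1,"grip":0.95},{"rx":0,"ry":0,"rz":1,"dx":0,"dy":0,"dz":1,"grip":1},{"rx":0,"ry":0,"rz":1,"dx":-0.5,"dy":0.28,"dz":0.5,"grip":1},{"rx":0,"ry":0,"rz":1,"dx":-0.5,"dy":0.28,"dz":0,"grip":1},{"rx":0,"ry":0,"rz":1,"dx":-0.5,"dy":0.28,"dz":0,"grip":1},{"rx":0,"ry":0,"rz":1,"dx":-0.5,"dy":0.27,"dz":0,"grip":1},{"rx":0,"ry":0,"rz":1,"dx":-0.55,"dy":0.27,"dz":0,"grip":1},{"rx":0,"ry":0,"rz":1,"dx":-0.55,"dy":0.27,"dz":0,"grip":1}]' && python3 - <<'E'
from h import *
from m import blob
im=r.snapshot("scene"); print(r.observe()["position"])
print(blob("scene",(.59,.089,.04),0,im),blob("scene",(.465,.154,.026),0,im))
q=r.observe()["ee_rot"]; print("y ang",2*np.degrees(np.arctan2(q[2],q[1]))-90)
cv2.imwrite("pics/a4.png",cv2.resize(im[90:260,190:400,::-1],None,fx=3.5,fy=3.5))
E
```

```text
t: 18.6
position: [0.4644, 0.1544, 0.1269]
ee_rot: [0.0, -0.166, 0.986, 0.0]
wrist_force: [-0.1, 1.0, -0.6]
opening: 0.0853
gripper_force: 0.0
[0.46055774 0.15555731 0.12657653]
(array([0.58685231, 0.09079166]), ((584.9129028320312, 91.7739486694336), (63.95377731323242, 65.36844635009766), 72.30154418945312), np.int32(463)) (array([0.4689251 , 0.14412092]), ((468.4916687011719, 145.1939697265625), (87.89334106445312, 40.37653350830078), 37.94977569580078), np.int32(181))
y ang 109.48475721357326
```

View pics/a4.png

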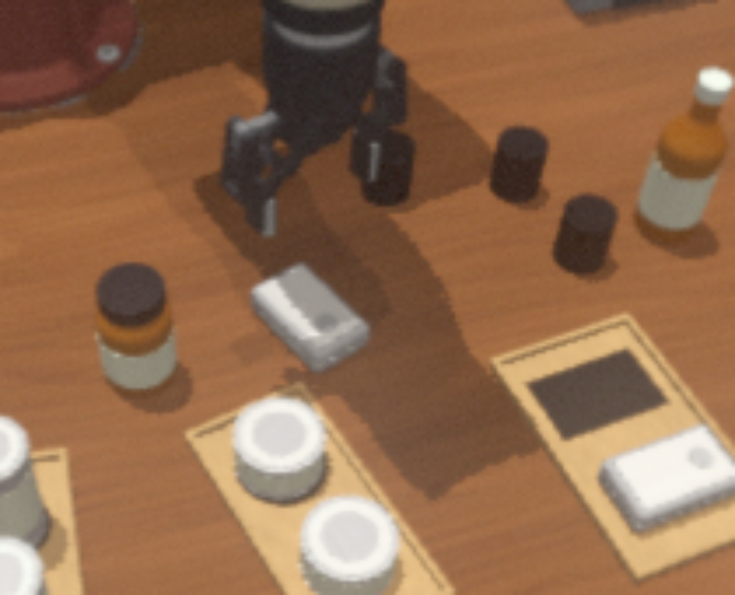

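The squat tin stands in its tray, its lid at about (0.587, 0.091). The flat tin (crop (310,315)) is below the gripper, with the fingers lined up across its short side.

```bash
python3 -m handwheel '[{"rx":0,"ry":0,"rz":0,"dx":0.1,"dy":0,"dz":-0.5,"grip":1},{"rx":0,"ry":0,"rz":0,"dx":0,"dy":0,"dz":-0.8,"grip":1},{"rx":0,"ry":0,"rz":0,"dx":0,"dy":0,"dz":-0.7,"grip":1},{"rx":0,"ry":0,"rz":0,"dx":0,"dy":0,"dz":-0.5,"grip":1},{"rx":0,"ry":0,"rz":0,"dx":0,"dy":0,"dz":-0.3,"grip":1},{"rx":0,"ry":0,"rz":0,"dx":0,"dy":0,"dz":-0.2,"grip":1},{"rx":0,"ry":0,"rz":0,"dx":0,"dy":0,"dz":0,"grip":0.7},{"rx":0,"ry":0,"rz":0,"dx":0,"dy":0,"dz":0,"grip":0.45},{"rx":0,"ry":0,"rz":0,"dx":0,"dy":0,"dz":0,"grip":0.45},{"rx":0,"ry":0,"rz":0,"dx":0,"dy":0,"dz":0,"grip":0.45},{"rx":0,"ry":0,"rz":0,"dx":0,"dy":0,"dz":0,"grip":0.45},{"rx":0,"ry":0,"rz":0,"dx":0,"dy":0,"dz":0,"grip":0.45}]' 50
```

```text
t: 19.85
position: [0.4698, 0.1543, 0.0072]
ee_rot: [0.001, -0.164, 0.986, 0.0]
wrist_force: [-2.6, 0.5, 6.8]
opening: 0.0549
gripper_force: 53.9
```

```bash
python3 -m handwheel '[{"rx":0,"ry":0,"rz":0,"dx":0,"dy":0,"dz":0.2,"grip":0.45},{"rx":0,"ry":0,"rz":0,"dx":0,"dy":0,"dz":0.6,"grip":0.45},{"rx":0,"ry":0,"rz":0,"dx":0,"dy":0,"dz":0.9,"grip":0.45},{"rx":0,"ry":0,"rz":0,"dx":0,"dy":0,"dz":0.8,"grip":0.45},{"rx":0,"ry":0,"rz":0,"dx":0,"dy":0,"dz":0.5,"grip":0.45},{"rx":0,"ry":0,"rz":1,"dx":0.2,"dy":0.3,"dz":0,"grip":0.45},{"rx":0,"ry":0,"rz":1,"dx":0.2,"dy":0.3,"dz":0,"grip":0.45},{"rx":0,"ry":0,"rz":1,"dx":0.2,"dy":0.3,"dz":0,"grip":0.45},{"rx":0,"ry":0,"rz":1,"dx":0.2,"dy":0.3,"dz":0,"grip":0.45},{"rx":0,"ry":0,"rz":1,"dx":0.2,"dy":0.3,"dz":0,"grip":0.45},{"rx":0,"ry":0,"rz":1,"dx":0.2,"dy":0.3,"dz":0,"grip":0.45},{"rx":0,"ry":0,"rz":1,"dx":0.2,"dy":0.3,"dz":0,"grip":0.45}]' && python3 -m handwheel '[{"rx":0,"ry":0,"rz":1,"dx":0.2,"dy":0.3,"dz":0,"grip":0.45},{"rx":0,"ry":0,"rz":1,"dx":0.2,"dy":0.3,"dz":0,"grip":0.45},{"rx":0,"ry":0,"rz":1,"dx":0.2,"dy":0.3,"dz":0,"grip":0.45},{"rx":0,"ry":0,"rz":1,"dx":0.2,"dy":0.3,"dz":0,"grip":0.45},{"rx":0,"ry":0,"rz":1,"dx":0.2,"dy":0.3,"dz":0,"grip":0.45},{"rx":0,"ry":0,"rz":1,"dx":0.2,"dy":0.3,"dz":0,"grip":0.45},{"rx":0,"ry":0,"rz":1,"dx":0.2,"dy":0.3,"dz":0,"grip":0.45},{"rx":0,"ry":0,"rz":1,"dx":0.2,"dy":0.3,"dz":0,"grip":0.45},{"rx":0,"ry":0,"rz":0.1,"dx":0.2,"dy":0.3,"dz":0,"grip":0.45},{"rx":0,"ry":0,"rz":0,"dx":0.1,"dy":0,"dz":0,"grip":0.45},{"rx":0,"ry":0,"rz":0,"dx":0,"dy":0,"dz":0,"grip":0.45}]'
```

```text
t: 21.05
position: [0.5254, 0.2385, 0.1269]
ee_rot: [0.0, -0.455, 0.891, -0.0]
wrist_force: [0.3, -0.8, -2.6]
opening: 0.0546
gripper_force: 53.7
t: 22.15
position: [0.6013, 0.3457, 0.1263]
ee_rot: [0.0, 0.734, -0.68, 0.0]
wrist_force: [0.1, -0.1, -2.0]
opening: 0.0549
gripper_force: 53.7
```

```bash
python3 -m handwheel '[{"rx":0,"ry":0,"rz":0,"dx":0,"dy":0.02,"dz":-0.5,"grip":0.45},{"rx":0,"ry":0,"rz":0,"dx":0,"dy":0,"dz":-0.8,"grip":0.45},{"rx":0,"ry":0,"rz":0,"dx":0,"dy":0,"dz":-0.7,"grip":0.45},{"rx":0,"ry":0,"rz":0,"dx":0,"dy":0,"dz":-0.4,"grip":0.45},{"rx":0,"ry":0,"rz":0,"dx":0,"dy":0,"dz":-0.2,"grip":0.45},{"rx":0,"ry":0,"rz":0,"dx":0,"dy":0,"dz":-0.1,"grip":0.45},{"rx":0,"ry":0,"rz":0,"dx":0,"dy":0,"dz":-0.06,"grip":0.45},{"rx":0,"ry":0,"rz":0,"dx":0,"dy":0,"dz":-0.04,"grip":0.45},{"rx":0,"ry":0,"rz":0,"dx":0,"dy":0,"dz":-0.03,"grip":0.45},{"rx":0,"ry":0,"rz":0,"dx":0,"dy":0,"dz":0,"grip":0.45}]'
```

```text
t: 23.15
position: [0.6013, 0.3469, 0.0133]
ee_rot: [-0.0, 0.734, -0.679, 0.0]
wrist_force: [-0.0, 0.1, -1.3]
opening: 0.0551
gripper_force: 53.6
```

```bash
python3 -m handwheel '[{"rx":0,"ry":0,"rz":0,"dx":0,"dy":0,"dz":-0.03,"grip":0.45},{"rx":0,"ry":0,"rz":0,"dx":0,"dy":0,"dz":-0.02,"grip":0.45},{"rx":0,"ry":0,"rz":0,"dx":0,"dy":0,"dz":-0.02,"grip":0.45},{"rx":0,"ry":0,"rz":0,"dx":0,"dy":0,"dz":0,"grip":0.45}]'
```

```text
t: 23.55
position: [0.6012, 0.347, 0.0113]
ee_rot: [-0.0, 0.734, -0.679, 0.0]
wrist_force: [-2.3, -2.2, 7.9]
opening: 0.0548
gripper_force: 54.8
```

```bash
python3 -m handwheel '[{"rx":0,"ry":0,"rz":0,"dx":0,"dy":0,"dz":0,"grip":0.75},{"rx":0,"ry":0,"rz":0,"dx":0,"dy":0,"dz":0,"grip":0.85},{"rx":0,"ry":0,"rz":0,"dx":0,"dy":0,"dz":0,"grip":0.85},{"rx":0,"ry":0,"rz":0,"dx":0,"dy":0,"dz":0.3,"grip":0.85},{"rx":0,"ry":0,"rz":0,"dx":0,"dy":0,"dz":0.8,"grip":0.85},{"rx":0,"ry":0,"rz":0,"dx":0,"dy":0,"dz":1,"grip":0.85},{"rx":0,"ry":0,"rz":0,"dx":0,"dy":0,"dz":1,"grip":0.85},{"rx":0,"ry":0,"rz":0,"dx":-0.3,"dy":-0.3,"dz":1,"grip":0.85},{"rx":0,"ry":0,"rz":0,"dx":-0.7,"dy":-0.5,"dz":0.6,"grip":0.85},{"rx":0,"ry":0,"rz":0,"dx":-1,"dy":-0.5,"dz":0,"grip":0.85},{"rx":0,"ry":0,"rz":0,"dx":-1,"dy":-0.5,"dz":0,"grip":0.85},{"rx":0,"ry":0,"rz":0,"dx":-1,"dy":-0.5,"dz":0,"grip":0.85}]' && python3 -m handwheel '[{"rx":0,"ry":0,"rz":0,"dx":-1,"dy":-0.3,"dz":0,"grip":0.85},{"rx":0,"ry":0,"rz":0,"dx":-0.5,"dy":0,"dz":0,"grip":0.85},{"rx":0,"ry":0,"rz":0,"dx":0,"dy":0,"dz":0,"grip":0.85}]' && python3 - <<'E'
from h import *
from m import blob
for c in("scene","top"):
    im=r.snapshot(c)
    for k,X in dict(tall=(.58,-.113,.1),squat=(.59,.089,.04),small=(.601,-.352,.056),flat=(.601,.347,.03)).items():
        b=blob(c,X,0,im); print(c,k,b and (b[0].round(4),np.round(b[1][0]),np.round(b[1][1]),round(b[1][2],1)))
    for n in("jar","bottle"):
        print(n,[world(c,d["centre"]).round(3) for d in r.find_in(n,c)[:1]])
im=r.snapshot("scene"); cv2.imwrite("pics/end.png",cv2.resize(im[80:350,50:440,::-1],None,fx=2,fy=2))
E
```

```text
t: 24.75
position: [0.4397, 0.2541, 0.199]
ee_rot: [-0.001, 0.734, -0.679, 0.0]
wrist_force: [-0.5, 0.5, 0.5]
opening: 0.0729
gripper_force: 0.0
t: 25.05
position: [0.3787, 0.2425, 0.1992]
ee_rot: [-0.0, 0.734, -0.679, -0.0]
wrist_force: [0.6, 0.0, 0.3]
opening: 0.0723
gripper_force: 0.0
scene tall (array([ 0.5789, -0.1123]), array([ 579., -112.]), array([53., 54.]), 79.0)
scene squat (array([0.5869, 0.0909]), array([586.,  91.]), array([64., 62.]), 72.3)
scene small (array([ 0.6008, -0.3497]), array([ 601., -349.]), array([45., 42.]), 0.6)
scene flat (array([0.603 , 0.3424]), array([602., 343.]), array([54., 90.]), 4.1)
jar [array([0.488, 0.013, 0.071])]
bottle [array([0.461, 0.482, 0.085])]
top tall (array([ 0.5765, -0.1149]), array([ 576., -115.]), array([53., 54.]), 77.1)
top squat (array([0.5844, 0.0878]), array([584.,  88.]), array([65., 65.]), 46.3)
top small (array([ 0.5991, -0.3522]), array([ 598., -352.]), array([40., 39.]), 0.6)
top flat (array([0.6001, 0.3415]), array([600., 342.]), array([52., 89.]), 4.9)
jar [array([0.468, 0.016, 0.101])]
bottle [array([0.447, 0.483, 0.105])]
```

View pics/end.png

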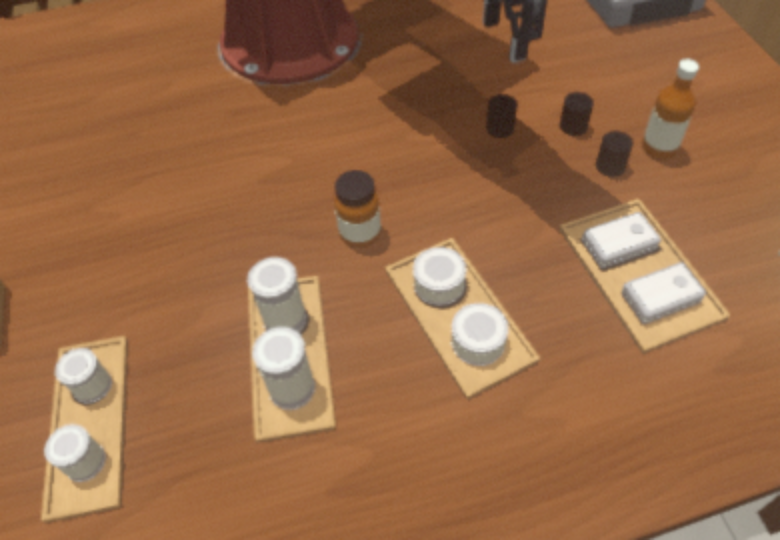

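All four tins stand on their patches within about 5 mm (end picture: small (85,375), tall (278,295), squat (440,275), flat (622,240)). The jar and bottle have not moved.

```bash
python3 -c "
from workcell import r
print(r.hand_in())"
```

```text
the job is handed in; nothing more can be done
None
```

All four tins stand released on their marked places, each about 5 mm or less from centre, the flat one crosswise; jar and bottle were not disturbed, and the job was handed in at about 25 s of the 99 s allowed (no verdict was returned).

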